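# Seat the check disc and send the carriage in

## Task

Ready the analyser for its check reading: with the fingertips, without picking it up, push the loose check disc across the carriage plate until it drops flat into the round recess. Then push the carriage by its front panel fully home into the analyser, and leave the other things on the bench where they are.

Things in the scene. Friction and masses are not known exactly. Their poses are not given: they have to be found in the camera images.
- disc: The check disc: steel disc with a white ceramic face, 60 mm in diameter, 12 mm thick, about 80 to 150 g, lying loose and flat on the grey carriage plate. Origin: centre of its underside, z up.
- recess (a point): Centre of the round recess, level with the carriage plate's top face (55 mm above the table). Recess: 66 mm wide, 8 mm deep; the seated disc stands 4 mm proud. Moves with the carriage. +x: the way the carriage slides in, z up, +y: across the plate, away from the disc, which starts 80 to 130 mm off on the -y side. The plate reaches 75 mm either way in x, -155 to +55 mm in y.
- fence (a point): Top of the middle of the low aluminium stop fence round the +y half of the recess rim (25 to 155 degrees from the recess +x): inner radius 33 mm, 5 mm thick, 6 mm high above the plate. A disc pushed in +y against it comes to lie over the recess. This point is 35.5 mm in +y of the recess centre; same axes.
- panel (a point): Centre of the outer face of the carriage's white front panel, the face to push to send the carriage in: 210 mm wide (along y), from 20 to 62 mm above the table (this point: 41 mm), 10 mm thick. Axes as the recess: +x points into the analyser. Moves with the carriage; 85 mm in -x and 50 mm in -y of the recess centre.
- carriage (a joint): Slide of the carriage into the analyser, m. 0 is fully out, 0.115 fully home against the stop; it starts between 0 and 0.02. It moves with a steady friction of about 2.5 N and stays where it is left. At home the panel's outer face still stands 45 mm in front of the mouth.
- analyser: Blue and white benchtop analyser, fixed to the table. Origin: on the table under its mouth; +x points into it. In front (x 0 to 160 mm, y -140 to 120) is a low white hood, top 100 mm and underside 63 mm above the table: a seated disc passes under it, a disc lying on the plate does not. Behind is the blue body, 280 mm tall (x 160 to 520, y -200 to 180).
- sample_cup: Bystander: open aluminium sample cup, 72 mm wide, 45 mm tall, on the table close beside the carriage, beyond the fence. Origin: centre of its underside.
- small_disc: Bystander: loose steel disc, only 42 mm wide and 10 mm thick, lying on the table itself; not the check disc. Origin: centre of its underside.
- grain_jar: Bystander: amber jar, 68 mm wide, 95 mm tall, on the table. Origin: centre of its underside.
- brush: Bystander: hand brush lying on the table. Origin: middle of its length, roughly.
- wash_bottle: Bystander: white bottle, 60 mm wide, 160 mm tall, on the table. Origin: centre of its underside.
- dish: Bystander: shallow white dish, 90 mm wide, 18 mm tall, on the table. Origin: centre of its underside.
- vial: Bystander: small glass vial, 32 mm wide, 50 mm tall, standing on top of the analyser's low white hood, which is 100 mm above the table. Origin: centre of its underside.
There are look-alikes about, which are no part of the job. Leave any purple look-alike of the disc alone.

How it is judged:
On the way, in this order (a step that is already met when the one before it is completed fails the run):
1. the disc lies flat in the recess while the carriage is still out (horizontal distance between disc and recess below 0.0045 m and z of disc in the frame of recess below -0.006 m and angle between disc's own z axis and vertical below 0.08 rad and value of joint carriage below 0.05 m), for 0.2 s.
2. the carriage is pushed home with the disc in its recess (horizontal distance between disc and recess below 0.0045 m and z of disc in the frame of recess below -0.006 m and angle between disc's own z axis and vertical below 0.08 rad and value of joint carriage above 0.109 m), for 0.2 s.
At the end, for the whole second after the job is handed in: The disc lies flat in the recess (centre within 4.5 mm of the recess centre, underside at least 6 mm below the plate's top, tilt under 0.08 rad) and the carriage is home (joint above 0.109 m), both at rest (all of step 2 and linear speed of disc below 0.01 m/s and velocity of joint carriage below 0.01 m/s); the robot touches nothing.
It fails at once if the disc is lifted: its underside rises more than 8 mm above the carriage plate (z of disc in the frame of recess above 0.008 m).
It fails at once if the disc is tipped up on edge or turned over (more than 0.6 rad) (angle between disc's own z axis and vertical above 0.6 rad).
It fails at once if the disc falls off the carriage (z of disc in the frame of recess below -0.02 m).
It fails at once if the carriage is driven in (joint above 0.06 m) with the disc not in the recess (value of joint carriage above 0.06 m and z of disc in the frame of recess above -0.004 m).
It fails at once if a bystander is moved more than 30 mm (distance of any of sample_cup, small_disc, grain_jar, brush, wash_bottle, dish, vial from where it was at the start of the episode above 0.03 m).
It also fails if it takes over 48 s, if anything falls off the work surface, if the arm or the gripper's body presses on something with over 40 N, if the wrist force passes 120 N, or if a joint passes its speed limit or range.

## Robot

A 6-joint arm with a two-finger parallel gripper is mounted at the origin on the work surface. World frame = base frame: x ahead of the robot, y to its left, z up, the work surface at z = 0. Lengths are in m, angles in rad, forces in N, time in s.
With the tool pointing down it reaches from about 0.35 to 0.975 m from the base axis. Payload 4.9 kg.
Tool frame: the origin (TCP) lies on the centre line of the jaws, within the pads' length; the fingertips stand 19 mm ahead of it and the grasp point (between the pads) is the TCP; z points along the fingers, y is the direction in which the jaws open and shut (so a half turn about z gives the same grasp; the last joint's range is limited). The gripper opens to 85 mm and grips with 20 to 120 N. Pads are 22 mm wide; open, the fingers measure 114 mm over their backs; the gripper's body (76 mm by 85 mm) begins 54 mm behind the grasp point. The pads swing forward as they close: fully open they stand 13 mm farther back than shut.
Start: joints at [-1.405, 0.053, 1.613, -0, 1.476, -0.119], TCP at [0.176, -0.6, 0.25] pointing down, gripper open.
Joint ranges: [-3.01, 3.01], [-1.01, 2.22], [0.06, 2.58], [-1.02, 4.17], [0.09, 2.62], [-3.14, 3.14]. Speed limits (rad/s): [2.57, 2.57, 3.14, 3.14, 3.14, 3.14].

## Interface

Orientations are given as a unit quaternion [w, x, y, z].
In Python, from workcell import r, get_image, job_done gives the robot as it stands.
- The arm moves only by the shell command python3 -m crank 'ROWS' [FORCE]. ROWS is text: rows parted by semicolons, each of 5 numbers parted by spaces: the opening, from -1 (shut) to 1 (fully open), then the shift along the world's x, y, z in mm, then the turn about the world's z in rad. In form: jaw dx dy dz roll; .... A call has 1 to 10 rows; each row is the pose to reach, as a shift and turn from the pose measured when the call began; what a row does not reach only later rows make up. A row lasts 1/10 s, in which the tool goes at most 50 mm and 8.59 degrees, less where a joint would pass 70% of its speed; a pose out of reach is approached as far as the arm can. A call with a gripper value outside its range is refused whole. The fingers move at their own pace and stop on an object; FORCE is the grip in N (left out, the last holds). Time passes only in rows, so rows that repeat a pose let the fingers close. It gives the time, the measured TCP pose, the force and the opening at its end, in the units of the state.
- r.sense(): the state, without advancing time (a new reading comes with each control period).
- get_image(name): name is "side" or "top" or "wrist"; returns a dict with "pixels" (384x512x3 uint8, blue, green, red), "intrinsics" (3x3 intrinsics, pixels), "D" ([k1, k2, p1, p2, k3] as OpenCV has them; the pictures are not rectified), "R" (3x3) and "t" (3): a world point X has camera coordinates R X + t. Camera axes: x right, y down, z forward; pixel columns grow to the right and rows downward; lengths in m; the calibration is good to about 2 mm. A picture is of the moment at which its call begins. There is no depth.
- job_done(): hands the job in, once; it reports no verdict.
The state is a dict: "time_s": time; "q": joint angles; "qd": joint speeds; "joint_torque": joint torques, N m; "position": TCP position; "ee_rot": TCP orientation; "wrist_force": force on the tool from outside, world axes, zero at the start; "moment": the same for the moment, N m; "gripper_width": finger opening in m.
Only numpy, scipy, OpenCV 4.12 (cv2) and the standard library are available. Lean on these libraries where they do the work, as an engineer would, in place of code of your own. Each camera call takes 0.05 s, during which the arm holds its last target. There are 200 camera calls.

## Working session

There is one attempt and no reset: what is moved stays moved. The work goes in short steps, Python scripts to look and compute and a shell command to move; the robot and the scene stay as the last step left them, time stands still between calls to the robot, and variables do not carry over. Pictures are saved under pics/ and viewed, on a budget of 10 in all, crops included, one or two more only if the job needs it, and the job is handed in when it is done.

```bash
mkdir -p pics; cat > h.py <<'E'
import numpy as np, cv2
from workcell import r, get_image, job_done
def ray(im,uv,z):
    K=np.array(im["intrinsics"]);D=np.array(im["D"]);R=np.array(im["R"]);t=np.array(im["t"])
    p=cv2.undistortPoints(np.array(uv,float).reshape(-1,1,2),K,D).reshape(-1,2)
    d=np.c_[p,np.ones(len(p))]@R; c=-R.T@t
    return c+d*((z-c[2])/d[:,2])[:,None]
def proj(im,X):
    R=np.array(im["R"]);t=np.array(im["t"])
    return cv2.projectPoints(np.array(X,float).reshape(-1,3),cv2.Rodrigues(R)[0],t,np.array(im["intrinsics"]),np.array(im["D"]))[0].reshape(-1,2)
E
python3 - <<'E'
from h import *
import pickle
for n in("top","side"):
    im=get_image(n); pickle.dump(im,open(n+".pkl","wb")); cv2.imwrite(f"pics/{n}0.png",cv2.resize(np.array(im["pixels"]),(800,600)))
    print(n,-np.array(im["R"]).T@im["t"])
s=r.sense();print(s["time_s"],s["position"],s["ee_rot"],s["gripper_width"])
E
```

```text
top [0.49618361 0.0712578  0.93095466]
side [0.09854823 0.8218383  0.85622453]
0.1 [ 0.17549707 -0.5992979   0.24914796] [-9.61751035e-04  9.89883608e-01  1.41878529e-01 -2.37909796e-05] 0.08553021043590932
```

View pics/top0.png

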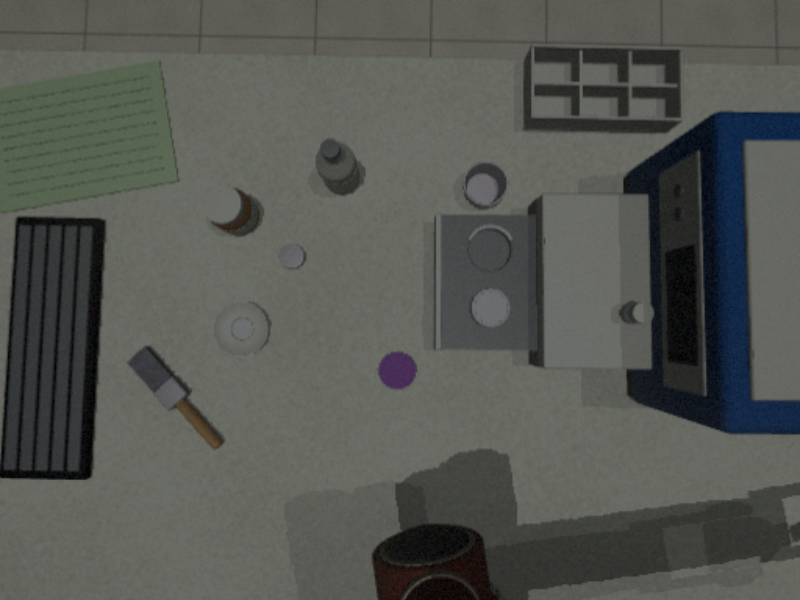

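View pics/side0.png

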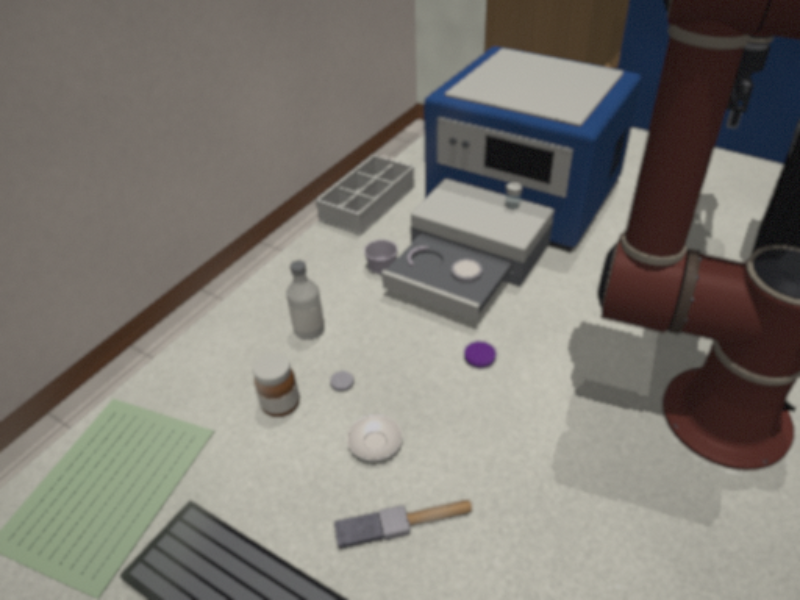

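Top view (800x600): the white disc lies on the carriage plate at (490,308), the recess with its fence is at (490,248), and the white panel's edge is at x≈437. The hood starts at x≈535 and the cup is at (485,185).
Look-alikes: purple disc (397,370), small disc (292,256), dish centre (242,328) and the cup's inside (485,188). I choose the white disc on the grey plate at (490,308), and the close crop will check that.

```bash
python3 - <<'E'
from h import *
import pickle
im=pickle.load(open("top.pkl","rb"));P=np.array(im["pixels"])
g=cv2.cvtColor(P,cv2.COLOR_BGR2GRAY)
x0,y0=265,100
crop=P[y0:y0+150,x0:x0+160]
cv2.imwrite("pics/crop0.png",cv2.resize(np.clip(crop*1.6,0,255).astype(np.uint8),None,fx=5,fy=4*1,interpolation=cv2.INTER_CUBIC)[:600])
def W(u,z):return ray(im,u,z).round(4).tolist()
m=np.zeros_like(g); m[150:235,285:340]=(g[150:235,285:340]>125)
print("gray disc,plate",g[197,314],g[185,290],g[159,313])
for th in (110,125,140):
    m=((g>th)*255).astype(np.uint8); m[:175]=0;m[225:]=0;m[:,:285]=0;m[:,336:]=0
    c=max(cv2.findContours(m,0,1)[0],key=cv2.contourArea);e=cv2.fitEllipse(c);print(th,e,W([e[0]],.067))
print("recess guess",W([[313.3,159]],.055),"plate->px dirs",W([[280,139],[280,222],[340,139]],.055))
E
```

```text
gray disc,plate 109 79 70Traceback (most recent call last):
  File "<stdin>", line 13, in <module>
cv2.error: OpenCV(4.12.0) /io/opencv/modules/imgproc/src/shapedescr.cpp:361: error: (-201:Incorrect size of input array) There should be at least 5 points to fit the ellipse in function 'fitEllipseNoDirect'
```

View pics/crop0.png

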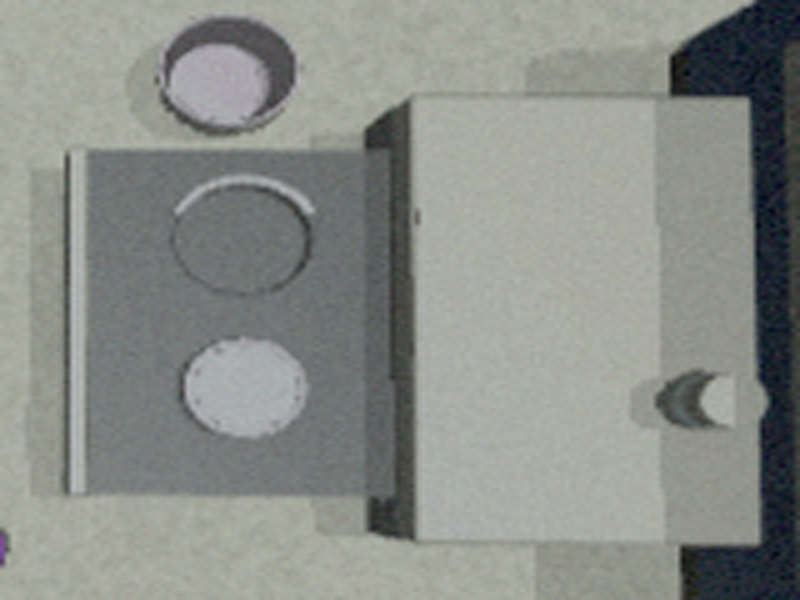

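The crop confirms it: a white 60 mm-class disc at crop (245,387), i.e. image px (314,197), lying on the grey plate. The recess circle is at crop (241,240), the fence arc above it, and the panel's top edge at crop x≈68-87.

```bash
python3 - <<'E'
from h import *
import pickle
im=pickle.load(open("top.pkl","rb"));P=np.array(im["pixels"]);g=cv2.cvtColor(P,cv2.COLOR_BGR2GRAY)
W=lambda u,z:ray(im,u,z)
m=((g>92)*255).astype(np.uint8); m[:178]=0;m[220:]=0;m[:,:285]=0;m[:,336:]=0
c=max(cv2.findContours(m,0,1)[0],key=cv2.contourArea)
X=W(c.reshape(-1,2),.067)[:,:2].astype(np.float32);print("disc",cv2.minEnclosingCircle(X),W([cv2.fitEllipse(c)[0]],.067).round(4))
cr=lambda p:np.array(p,float)/[5,4]+[265,100]-[.4,.375]
# recess rim points read off the crop: left, right, bottom, obliques
X=W(cr([[171,240],[312,238],[241,296],[190,279],[293,279]]),.055)[:,:2]
A=np.c_[2*X,np.ones(len(X))];s=np.linalg.lstsq(A,(X**2).sum(1),rcond=None)[0];print("recess",s[:2],"rad",np.sqrt(s[2]+s[:2]@s[:2]))
print("fence outer/inner top",W(cr([[243,175],[243,186]]),.061).round(4).tolist())
print("panel outer top",W(cr([[67,150],[67,494]]),.062).round(4).tolist())
print("plate y edges",W(cr([[230,150],[230,494]]),.055).round(4).tolist())
print("hood front top",W(cr([[412,95],[414,542]]),.1).round(4).tolist())
print("cup top c",W(cr([[229,73]]),.045).round(4).tolist(),"vial", W(cr([[735,400]]),.15).round(4).tolist())
# side check
im=pickle.load(open("side.pkl","rb"));P=np.array(im["pixels"]);g=cv2.cvtColor(P,cv2.COLOR_BGR2GRAY)
print("side disc",ray(im,[[466*.64,268.5*.64]],.067).round(4))
E
```

```text
disc ((0.5246730446815491, -0.06082954257726669), 0.029123686254024506) [[ 0.5242 -0.0605  0.067 ]]
recess [ 0.61367984 -0.05925717] rad 0.03432230425154508
fence outer/inner top [[0.6525, -0.0587, 0.061], [0.6458, -0.0587, 0.061]]
panel outer top [[0.6657, 0.0268, 0.062], [0.4587, 0.023, 0.062]]
plate y edges [[0.6688, -0.053, 0.055], [0.4601, -0.0557, 0.055]]
hood front top [[0.694, -0.1307, 0.1], [0.4366, -0.1332, 0.1]]
cup top c [[0.7189, -0.0534, 0.045]] vial [[0.519, -0.2587, 0.15]]
side disc [[ 0.5234 -0.0585  0.067 ]]
```

Carriage frame in world: +y ≈ world +x (about 1° of yaw), +x ≈ world -y. The recess is at (0.6137,-0.059), the disc at (0.524,-0.0605) and the panel at (0.562,0.025), all matching the given sizes. The plan is to push in +x with the jaws about 30 mm apart, as a two-point cradle behind the disc. First I go around the analyser body.

```bash
python3 -m crank '-0.3 12 48 0 -0.1; -0.3 24 96 0 -0.2; -0.3 36 144 0 -0.27; -0.3 48 192 0 -0.27; -0.3 60 240 0 -0.27; -0.3 75 288 0 -0.27; -0.3 95 332 0 -0.27; -0.3 115 376 0 -0.27; -0.3 135 420 0 -0.27; -0.3 155 460 0 -0.27'
```

```text
time_s: 1.1
position: [0.3306, -0.1373, 0.2489]
ee_rot: [-0.001, 1.0, 0.007, 0.0]
wrist_force: [1.7, -0.4, 0.2]
gripper_width: 0.0299
```

```bash
python3 -m crank '-0.3 30 30 0 0; -0.3 60 60 0 0; -0.3 100 76 0 0; -0.3 147 76 0 0; -0.3 147 76 -40 0; -0.3 147 76 -80 0; -0.3 147 76 -120 0; -0.3 147 76 -145 0; -0.3 147 76 -145 0; -0.3 147 76 -145 0'
python3 - <<'E'
from h import *
a=get_image("side")["pixels"];b=get_image("wrist")["pixels"]
a=np.array(a)[110:230,200:380]
cv2.imwrite("pics/s1.png",np.hstack([cv2.resize(a,(480,320),interpolation=2),cv2.resize(np.array(b),(320,320))]))
E
```

```text
time_s: 2.1
position: [0.4775, -0.0613, 0.104]
ee_rot: [-0.001, 1.0, 0.007, 0.0]
wrist_force: [0.2, -0.7, 0.4]
gripper_width: 0.0298
```

View pics/s1.png

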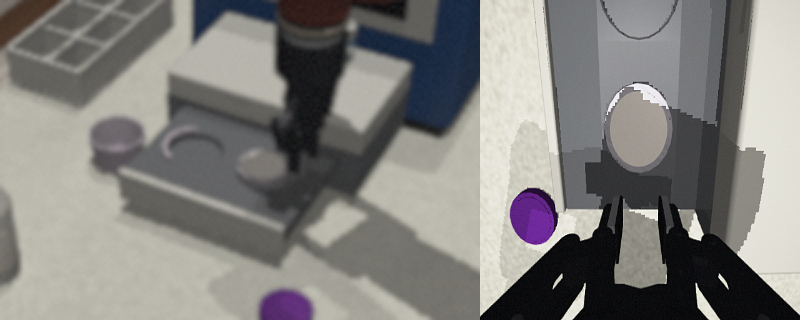

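The wrist view shows the disc at (638,128) centred ahead of the two fingertips (617/668,225), with the recess beyond it at (638,15). The side view agrees. I lower gently and watch the force.

```bash
python3 -m crank '-0.3 0 0 -12 0; -0.3 0 0 -22 0; -0.3 0 0 -24 0; -0.3 0 0 -26 0;-0.3 0 0 -26 0'; python3 -m crank '-0.3 0 0 -1.5 0; -0.3 0 0 -1.5 0';  python3 -m crank '-0.3 0 0 -1.5 0; -0.3 0 0 -1.5 0'; python3 -m crank '-0.3 0 0 -1.5 0; -0.3 0 0 -1.5 0'
```

```text
time_s: 2.7
position: [0.4788, -0.0616, 0.0798]
ee_rot: [-0.0, 1.0, 0.007, 0.002]
wrist_force: [-0.2, -0.0, -0.2]
gripper_width: 0.0298
time_s: 2.9
position: [0.4788, -0.0616, 0.0782]
ee_rot: [-0.0, 1.0, 0.007, 0.002]
wrist_force: [-0.4, -0.2, -1.2]
gripper_width: 0.0298
time_s: 3.1
position: [0.4787, -0.0616, 0.0766]
ee_rot: [-0.0, 1.0, 0.007, 0.002]
wrist_force: [-0.0, -0.3, -0.7]
gripper_width: 0.0299
time_s: 3.3
position: [0.4786, -0.0616, 0.075]
ee_rot: [-0.0, 1.0, 0.007, 0.002]
wrist_force: [0.4, -0.0, -0.4]
gripper_width: 0.0302
```

```bash
python3 -m crank '-0.3 0 0 -1 0; -0.3 0 0 -1 0'; python3 -m crank '-0.3 0 0 -1 0; -0.3 0 0 -1 0';  python3 -m crank '-0.3 0 0 -1 0; -0.3 0 0 -1 0'
python3 - <<'E'
from h import *
b=get_image("wrist")["pixels"]
cv2.imwrite("pics/w2.png",np.array(b)[80:])
E
```

```text
time_s: 3.5
position: [0.4785, -0.0615, 0.0738]
ee_rot: [-0.0, 1.0, 0.007, 0.002]
wrist_force: [-0.2, 0.5, 0.0]
gripper_width: 0.0298
time_s: 3.7
position: [0.4787, -0.0616, 0.0735]
ee_rot: [-0.0, 1.0, 0.007, 0.001]
wrist_force: [-3.5, -0.0, 4.5]
gripper_width: 0.03
time_s: 3.9
position: [0.4787, -0.0616, 0.0736]
ee_rot: [-0.0, 1.0, 0.007, 0.001]
wrist_force: [-3.4, 0.7, 6.9]
gripper_width: 0.0297
```

View pics/w2.png

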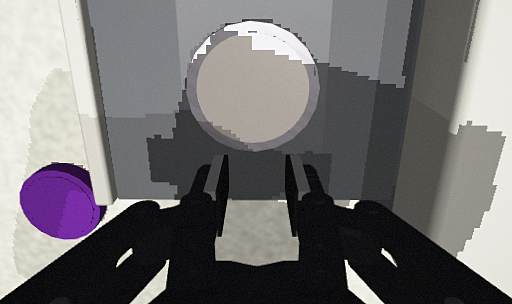

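Contact with the plate comes at TCP z 0.0736, so the tips are 18.6 mm ahead. In the wrist view the disc (253,85) is centred on the fingertips (220 and 292,160). I raise 3 mm and push.

```bash
python3 -m crank '-0.3 0 0 3 0; -0.3 4 0 3 0; -0.3 8 0.5 3 0; -0.3 14 0.5 3 0; -0.3 20 1 3 0; -0.3 26 1 3 0; -0.3 32 1 3 0; -0.3 38 1 3 0;-0.3 44 1 3 0;-0.3 50 1.5 3 0'; python3 -m crank '-0.3 6 0 0 0; -0.3 12 0 0 0; -0.3 18 0.5 0 0; -0.3 24 0.5 0 0; -0.3 30 1 0 0; -0.3 33 1 0 0; -0.3 35 1 0 0; -0.3 35 1 0 0'
python3 - <<'E'
from h import *
b=get_image("wrist")["pixels"];a=get_image("side")["pixels"];t=get_image("top")["pixels"]
cv2.imwrite("pics/w3.png",np.hstack([np.array(b)[40:340,60:452],cv2.resize(np.array(a)[120:210,220:340],(400,300),interpolation=2)]))
E
```

```text
time_s: 4.95
position: [0.5292, -0.0601, 0.0765]
ee_rot: [-0.0, 1.0, 0.007, 0.001]
wrist_force: [0.5, -0.0, -0.1]
gripper_width: 0.0297
time_s: 5.75
position: [0.5645, -0.0591, 0.0765]
ee_rot: [-0.0, 1.0, 0.007, 0.001]
wrist_force: [0.7, -0.2, -0.3]
gripper_width: 0.0299
```

View pics/w3.png

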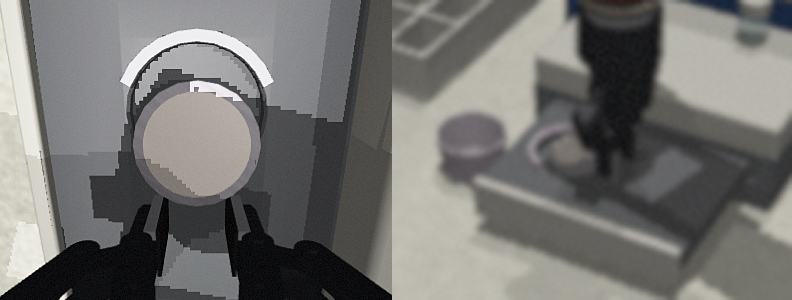

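The disc (197,143) is lined up with the recess and fence arc (197,~100), centred laterally, and some 12-15 mm short. I continue slowly.

```bash
python3 -m crank '-0.3 2 0 0 0; -0.3 4 0 0 0; -0.3 6 0 0 0; -0.3 8 0 0 0; -0.3 9 0 0 0; -0.3 10 0 0 0; -0.3 11 0 0 0; -0.3 12 0 0 0; -0.3 13 0 0 0;-0.3 13 0 0 0'
python3 - <<'E'
from h import *
b=get_image("wrist")["pixels"];a=get_image("side")["pixels"]
cv2.imwrite("pics/w4.png",np.hstack([np.array(b)[40:340,60:452],cv2.resize(np.array(a)[120:210,220:340],(400,300),interpolation=2)]))
E
```

```text
time_s: 6.9
position: [0.5775, -0.0591, 0.0766]
ee_rot: [-0.0, 1.0, 0.007, 0.001]
wrist_force: [0.5, 1.0, 0.0]
gripper_width: 0.0299
```

View pics/w4.png

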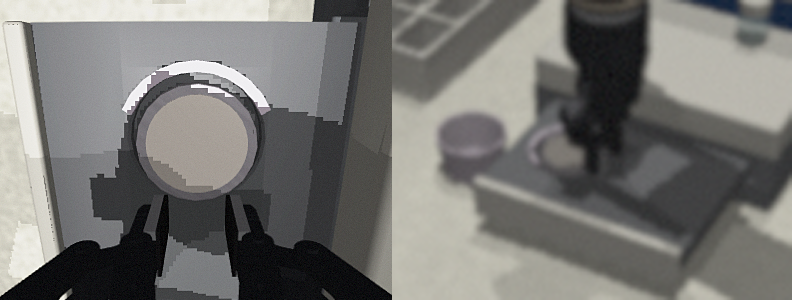

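The disc (197,140) is almost over the recess (fence at 197,62), but it may not have dropped yet. I push a few more millimetres in small steps and watch the force.

```bash
python3 -m crank '-0.3 0.5 0 0 0; -0.3 1 0 0 0; -0.3 1.5 0 0 0; -0.3 2 0 0 0; -0.3 2 0 0 0'; python3 -m crank '-0.3 0.5 0 0 0; -0.3 1 0 0 0; -0.3 1.5 0 0 0; -0.3 1.5 0 0 0'
python3 - <<'E'
from h import *
im=get_image("wrist");b=np.array(im["pixels"])
cv2.imwrite("pics/w5.png",cv2.resize(b[80:260,150:370],None,fx=3,fy=3,interpolation=2))
E
```

```text
time_s: 7.5
position: [0.5792, -0.0591, 0.0765]
ee_rot: [-0.0, 1.0, 0.007, 0.001]
wrist_force: [-1.3, -0.0, -0.0]
gripper_width: 0.0302
time_s: 7.9
position: [0.5808, -0.0591, 0.0765]
ee_rot: [-0.0, 1.0, 0.007, 0.001]
wrist_force: [-0.0, 0.1, 0.9]
gripper_width: 0.0299
```

View pics/w5.png

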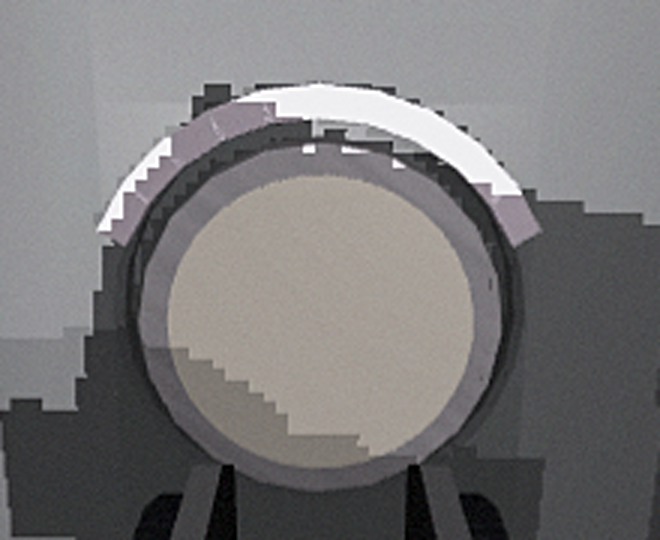

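The disc fills the recess circle: left and right rims at 138 and 502, fence inside it at the top. Whether it has dropped is to be told from the apparent size of its rim, which I compute for both heights.

```bash
python3 - <<'E'
from h import *
im=get_image("wrist")
def w(u):return np.array(u,float)/3+[150,80]-.33
for z in(.067,.059):
    p=ray(im,w([[138,315],[502,315]]),z);q=ray(im,w([[320,142],[320,491]]),z);print(z,"width",np.linalg.norm(p[1]-p[0]),"len",np.linalg.norm(q[1]-q[0]),"c",((p[0]+p[1])/2).round(4),((q[0]+q[1])/2).round(4))
    p=ray(im,w([[168,315],[473,315]]),z);q=ray(im,w([[320,175],[320,467]]),z);print("  inner",np.linalg.norm(p[1]-p[0]),np.linalg.norm(q[1]-q[0]))
f=ray(im,w([[320,83],[320,119]]),.061);print("fence outer,inner",f.round(4))
p=ray(im,w([[128,310],[512,310]]),.055);print("recess",np.linalg.norm(p[1]-p[0]),p.round(4)); print("cam",-np.array(im["R"]).T@im["t"])
E
```

```text
0.067 width 0.05617691770615022 len 0.05638896989431847 c [ 0.6194 -0.0594  0.067 ] [ 0.6174 -0.0594  0.067 ]
  inner 0.0470538957091056 0.04725918980009253
0.059 width 0.059536194230499905 len 0.059760926750141274 c [ 0.617  -0.0594  0.059 ] [ 0.6149 -0.0594  0.059 ]
  inner 0.04986763227011829 0.050085202570776456
fence outer,inner [[ 0.6537 -0.0589  0.061 ]
 [ 0.6484 -0.0589  0.061 ]]
recess 0.06447632316607757 [[ 0.6162 -0.0271  0.055 ]
 [ 0.6172 -0.0916  0.055 ]]
cam [ 0.65867172 -0.05896405  0.20078337]
```

At seated height (0.059) the rim measures 59.5 x 59.8 mm, against 56 mm if it were still on the plate. So it lies flat, with its centre at x≈0.615 against the recess's 0.6154 by the fence. I withdraw straight back, rise, and go round in front of the panel.

```bash
python3 -m crank '-0.3 -5 0 0 0; -0.3 -12 0 0 0; -0.3 -18 0 0 0; -0.3 -18 0 20 0; -0.3 -18 0 45 0; -0.3 -18 0 70 0;-0.3 -18 30 70 0; -0.3 -18 70 70 0; -0.3 -18 114 70 0;-0.3 -18 114 70 0'
python3 - <<'E'
from h import *
s=r.sense();print(np.round(s["q"],3))
im=get_image("top");P=np.array(im["pixels"])
b=get_image("side")["pixels"]
cv2.imwrite("pics/t6.png",np.hstack([cv2.resize(P[100:250,250:400],(400,400),interpolation=2),cv2.resize(np.array(b)[120:240,220:340],(400,400),interpolation=2)]))
E
```

```text
time_s: 9.0
position: [0.5619, 0.0588, 0.1466]
ee_rot: [-0.001, 1.0, 0.01, 0.001]
wrist_force: [0.7, -1.6, 0.1]
gripper_width: 0.0301
[-0.029 -0.004  1.849  0.003  1.294  1.522]
```

View pics/t6.png

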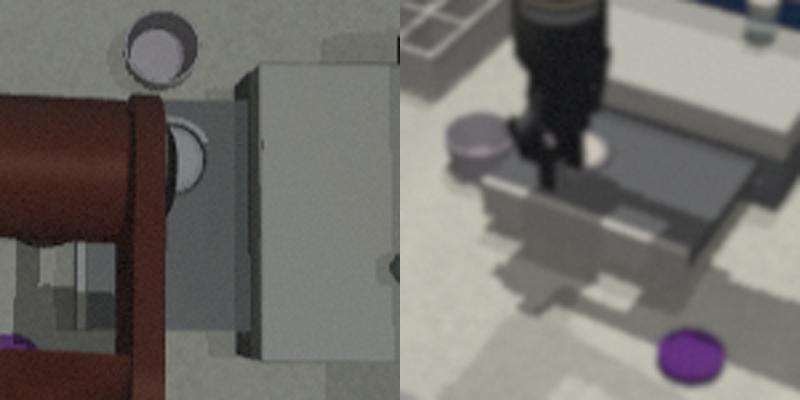

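The disc sits in its recess by the fence (top-view crop 188,155), the carriage is still out, and the cup is untouched. I turn the jaws to lie along the panel (q6 goes to about 0, camera away from the hood).

```bash
python3 -m crank '-0.3 0 0 0 0.14; -0.3 0 0 0 0.28; -0.3 0 0 0 0.42; -0.3 0 0 0 0.56; -0.3 0 0 0 0.7; -0.3 0 0 0 0.84; -0.3 0 0 0 0.98; -0.3 0 0 0 1.12; -0.3 0 0 0 1.26; -0.3 0 0 0 1.4'
python3 -m crank '-0.3 0 0 0 0.13; -0.3 0 0 -20 0.16; -0.3 0 0 -45 0.16; -0.3 0 0 -70 0.16; -0.3 0 0 -85 0.16; -0.3 0 0 -88 0.16; -0.3 0 0 -88 0.16'
```

```text
time_s: 10.1
position: [0.5621, 0.054, 0.1463]
ee_rot: [-0.001, 0.758, 0.652, 0.0]
wrist_force: [-1.1, 0.3, -0.5]
gripper_width: 0.0298
time_s: 10.8
position: [0.562, 0.0534, 0.0582]
ee_rot: [-0.001, 0.704, 0.71, 0.0]
wrist_force: [-1.4, -0.1, -0.4]
gripper_width: 0.0297
```

```bash
python3 -m crank '-0.3 0 -8 0 0; -0.3 0 -13 0 0; -0.3 0 -18 0 0; -0.3 0 -24 0 0; -0.3 0 -30 0 0; -0.3 0 -37 0 0; -0.3 1 -44 0 0; -0.3 1 -51 0 0; -0.3 1 -58 0 0; -0.3 1 -65 0 0'
python3 -m crank '-0.3 0 -7 0 0; -0.3 0 -14 0 0; -0.3 0 -21 0 0; -0.3 0 -28 0 0; -0.3 0 -35 0 0; -0.3 0 -42 0 0; -0.3 1 -47 0 0; -0.3 1 -51 0 0; -0.3 1 -54 0 0; -0.3 1 -56 0 0'
```

```text
time_s: 11.8
position: [0.5632, -0.0122, 0.0582]
ee_rot: [-0.001, 0.704, 0.71, 0.0]
wrist_force: [1.5, 3.2, 0.6]
gripper_width: 0.0298
time_s: 12.8
position: [0.5636, -0.0684, 0.0578]
ee_rot: [-0.001, 0.704, 0.71, -0.0]
wrist_force: [-0.2, 2.3, 2.3]
gripper_width: 0.0296
```

Pushing at about 2.5-3 N, as expected. Now small steps to the stop.

```bash
python3 -m crank '-0.3 0 -1 0 0; -0.3 0 -2 0 0; -0.3 0 -3 0 0; -0.3 0 -4 0 0; -0.3 0 -4 0 0'; python3 -m crank '-0.3 0 -1 0 0; -0.3 0 -2 0 0; -0.3 0 -3 0 0; -0.3 0 -3 0 0'; python3 -m crank '-0.3 0 -1 0 0; -0.3 0 -2 0 0; -0.3 0 -2 0 0'
```

```text
time_s: 13.3
position: [0.5636, -0.0725, 0.0578]
ee_rot: [-0.001, 0.704, 0.71, -0.0]
wrist_force: [0.1, 1.7, 0.3]
gripper_width: 0.0297
time_s: 13.7
position: [0.5636, -0.0739, 0.0578]
ee_rot: [-0.003, 0.704, 0.71, 0.001]
wrist_force: [0.2, 7.8, 2.3]
gripper_width: 0.0295
time_s: 14.0
position: [0.5637, -0.0739, 0.0579]
ee_rot: [-0.004, 0.704, 0.71, 0.002]
wrist_force: [-0.3, 10.4, 2.6]
gripper_width: 0.0299
```

The stop is felt: TCP stalls at y=-0.0739 (expected about -0.076) while the force rises to 10 N. One firmer press, then back off, rise clear and check.

```bash
python3 -m crank '-0.3 0 -2 0 0; -0.3 0 -3 0 0; -0.3 0 -3 0 0'; python3 -m crank '-0.3 0 6 0 0; -0.3 0 15 0 0; -0.3 0 40 0 0; -0.3 0 70 0 0; -0.3 0 100 40 0; -0.3 0 100 90 0; -0.3 -40 120 130 0; -0.3 -80 150 130 0; -0.3 -110 180 130 0; -0.3 -130 220 130 0'
python3 -m crank '-0.3 -30 40 0 0; -0.3 -40 80 0 0; -0.3 -40 80 0 0; -0.3 -40 80 0 0;-0.3 -40 80 0 0'
python3 - <<'E'
from h import *
im=get_image("top");P=np.array(im["pixels"]);b=get_image("side")["pixels"]
cv2.imwrite("pics/t7.png",np.hstack([cv2.resize(P[100:250,265:425],None,fx=2.5,fy=2.5,interpolation=2),cv2.resize(np.array(b)[90:240,220:370],(375,375),interpolation=2)]))
E
```

```text
time_s: 14.3
position: [0.5636, -0.074, 0.0578]
ee_rot: [-0.006, 0.704, 0.71, 0.005]
wrist_force: [-0.5, 13.2, 3.4]
gripper_width: 0.0299
time_s: 15.3
position: [0.4318, 0.1463, 0.1882]
ee_rot: [-0.005, 0.705, 0.709, 0.005]
wrist_force: [2.0, 1.4, 0.0]
gripper_width: 0.0299
time_s: 15.8
position: [0.3922, 0.2255, 0.1881]
ee_rot: [-0.005, 0.705, 0.709, 0.005]
wrist_force: [0.4, -0.7, 0.1]
gripper_width: 0.03
```

View pics/t7.png

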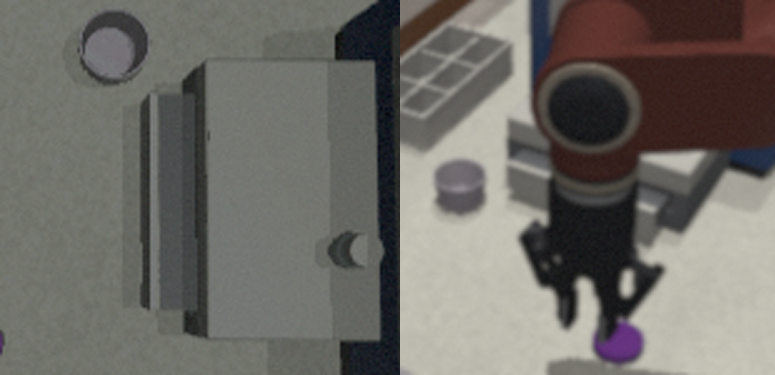

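The carriage is in: the panel's top strip is at crop x≈150-158 by the hood, the vial (345,250) still stands on the hood, and the cup is in place. Now the panel position and the disc's old spot in numbers.

```bash
python3 - <<'E'
from h import *
import pickle
im0=pickle.load(open("top.pkl","rb"));im=get_image("top");P=np.array(im["pixels"])
cr=lambda p:np.array(p,float)/2.5+[265,100]-.3
p=ray(im,cr([[150,95],[150,308]]),.062);print("panel",p.round(4).tolist())
h=ray(im,cr([[206,60],[208,338]]),.1);print("hood",h.round(4).tolist(),"gap",(p[:,1].mean()-h[:,1].mean()).round(4))
d=np.abs(P.astype(int)-np.array(im0["pixels"]).astype(int)).max(2)
for n,(x,y) in dict(cup=(485,185),vial=(640,313),small=(292,256),jar=(230,210),bottle=(338,165),dish=(242,328),brush=(175,395)).items():
    x,y=int(x*.64),int(y*.64);print(n,np.median(d[y-12:y+12,x-12:x+12]),(d[y-12:y+12,x-12:x+12]>40).mean().round(3))
E
```

```text
panel [[0.6668, -0.0862, 0.062], [0.4617, -0.0883, 0.062]]
hood [[0.6933, -0.1309, 0.1], [0.4372, -0.1344, 0.1]] gap 0.0454
cup 10.0 0.0
vial 9.0 0.0
small 10.0 0.0
jar 10.0 0.0
bottle 9.0 0.0
dish 11.0 0.0
brush 9.0 0.021
```

The gap from panel to mouth is 45.4 mm, against 45 mm specified at home. The bystanders are unmoved and the robot is clear, so I hand in.

```bash
python3 -c "
from workcell import *
print(r.sense()['time_s']);print(job_done())"
```

```text
15.95
the job is handed in; nothing more can be done
None
```

I pushed the check disc about 90 mm across the plate with the two fingertips until it dropped into the recess. I then pushed the carriage by its front panel to the stop and handed the job in at 16 s.

- **Disc:** Before the carriage went in, its rim measured 59.5 x 59.8 mm at the seated height, so it lay flat. Its centre was within about 2 mm of the recess centre, although two readings of it differed by about 2 mm.
- **Carriage:** The push took about 2–3 N, then rose to 13 N with no further movement at the stop. The gap from panel to mouth measured 45.4 mm, against 45 mm specified at home. The stall came about 2 mm short of my estimate, which is within the calibration error.
- **Other things on the bench:** The top image shows all seven bystanders unmoved, and the gripper was withdrawn well clear.
- **Not checked:** Once home, the disc is hidden under the hood, so I could not see it there. That it is still seated rests on the carriage having passed under the hood and reached its stop.

I viewed 10 pictures, which is the whole budget.

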